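# Wind a fingerprint card under the fixed magnifier

### The job

Fit the loose crank onto the square shaft end of the traversing bench, feeling for where its socket drops fully home, and wind the carriage with it, keeping it home on the shaft, until the finger mark on the card sits centred under the round magnifier lens. Go gently, without forcing the crank or leaning on the shaft, leave the crank seated on the shaft, and do not disturb the jars and other things on the table.

Things in the scene. Friction and masses are not known exactly. Their poses are not given: they have to be found in the camera images.
- crank: Loose balanced steel hand crank, 0.3 to 0.5 kg, standing upright on the table on its hub. Origin: centre of the hub's underside, z up. The hub is a square block 30 x 30 mm, 44 mm high, flats square to x and y. Along +x an arm 14 mm wide, 20 to 30 mm above the underside, leads to the handle; along -x sits a round counterweight 26 mm across, 42 mm from the axis, 16 to 34 mm above the underside.
- socket (a point): Centre of the mouth of the square socket in the underside of the crank's hub (same point and axes as crank). The socket is 15.6 mm wide and 21 mm deep, its mouth chamfered 2 mm, its flats parallel to the hub's outer flats: it fits the shaft in four ways, with about 7 degrees of play either way.
- handle_mid (a point): Middle of the crank's upright black handle, at crank x = 60 mm, 60 mm above the hub's underside. The handle is 24 mm in diameter, 33 to 80 mm above the underside, and spins freely on its own pin, so it can be held without turning the wrist while it is led round a circle of 60 mm radius.
- bench: Traversing bench fixed to the table: grey cast base 170 x 420 x 18 mm, origin at table height. Its y axis runs along the rails from the gearbox end (-y) to the far end block (+y). The carriage with the card is moved only by a lead screw, 12 mm per full turn of the shaft, and can travel 52 mm either way from where it starts. The shaft turns stiffly and stays where it is left.
- shaft_seat (a point): On the upright axis of the shaft, at the collar (38 mm across) where the hub's underside rests when the crank is fully home, 74 mm above the table, on the gearbox (80 x 88 mm, top at 63 mm). Its axes are the bench's. Turning the shaft counterclockwise seen from above moves the carriage to bench +y, clockwise to bench -y; it takes about 3 N at the handle.
- shaft_top (a point): Centre of the shaft end's flat top, 20 mm above the collar. The shaft end is a plain steel square 14 mm wide. The angle at which the square stands differs each time and is not measured (this point's axes are the bench's, not the square's): find it by looking, or rest the crank lightly on the top and turn it until it drops.
- print_centre (a point): Centre of the dark finger mark (20 mm across) on the white card on the carriage, 55 mm above the table.
- lens_centre (a point): Centre of the round magnifier lens (51 mm across over its rim, 108 mm above the table), held over the carriage's path by a post clamped to the bench's back edge, on either side of the mark by 30 to 42 mm. The small black lamp on the other post is not the lens.
- jar_a: Powder jar with black cap, 52 mm across, 75 mm high, in front of the bench. Leave it alone. Origin: centre of its underside.
- jar_b: Powder jar like jar_a, beyond the crank. Leave it alone.
- jar_c: Squat jar with white cap, 60 mm across, 62 mm high, beyond the crank. Leave it alone.
- brush: Round powder brush, 160 mm long, 14 mm thick, lying on the table in front of the crank. Leave it alone. Origin: about the middle of its length.
- magnifier: Hand magnifier, 80 mm lens with black handle, lying flat in front of the bench. Leave it alone.
- tape_roll: Clear roll of lifting tape, 72 mm across, 25 mm high, behind the bench. Leave it alone.
- card_box: Cardboard box of cards, 75 x 110 x 50 mm, to the left. Leave it alone.
Not all that is in view belongs to the job. What is shaped like the crank but turquoise or white is not meant.

How it is judged:
By the outcome, as a careful person would: the job done as asked, in the order asked, and still so for the second after the job is handed in, with the robot touching nothing.
It also fails if it takes over 72 s, if anything falls off the work surface, if the arm or the gripper's body presses on something with over 40 N, if the wrist force passes 120 N, or if a joint passes its speed limit or range.

### The arm

A 7-joint arm with a two-finger parallel gripper is mounted at the origin on the work surface. World frame = base frame: x ahead of the robot, y to its left, z up, the work surface at z = 0. Lengths are in m, angles in rad, forces in N, time in s.
With the tool pointing down it reaches from about 0.4 to 0.85 m from the base axis. Payload 4.5 kg.
Tool frame: the origin (TCP) lies midway between the tips of the shut fingers; the grasp point (between the pads) lies 19 mm behind it; y points along the fingers, z is the direction in which the jaws open and shut, and the axes are right-handed (so a half turn about y gives the same grasp; the last joint's range is limited). The gripper opens to 88 mm and grips with 3 to 60 N. Pads are 18 mm wide; open, the fingers measure 123 mm over their backs; the gripper's body (75 mm by 187 mm) begins 45 mm behind the grasp point.
Start: joints at [-1.12, 0.689, -0.195, 1.565, 0.157, 0.902, -0.215], TCP at [0.253, 0.572, 0.214] pointing down, gripper open.
Joint ranges: [-3.01, 3.01], [-0.46, 2.08], [-1.47, 1.51], [0.13, 2.56], [-1, 4.14], [0.04, 2.09], [-2.66, 2.66]. Speed limits (rad/s): [2.57, 2.57, 3.14, 3.14, 3.14, 3.14, 3.14].

### API

Orientations are given as a unit quaternion [x, y, z, w].
In Python, from plant import r, snapshot, get_calibration, job, boxes_of gives the robot as it stands. The module is installed in compiled form; this text tells all that it offers.
- The arm moves only by the shell command python3 -m handwheel 'ROWS' [OPENING] [FORCE]. ROWS is JSON, a list that holds one entry, the list of rows, each a list of 6 numbers: the shift along the tool's x, y, z as a fraction of full scale, then the turn, a rotation vector about the tool's x, y, z as a fraction of full scale. In form: [[[x, y, z, wx, wy, wz], ...]]. A call has 1 to 12 rows; each row is the pose to reach, as a shift and turn from the pose commanded when the call began, along the tool's axes at that moment, turning the shorter way round; what a row does not reach only later rows make up. Full scale, the value 1, is 100 cm for a shift and 180 degrees for a turn. A row lasts 1/12 s, in which the tool goes at most 41.7 mm and 7.16 degrees, less where a joint would pass 70% of its speed; a pose out of reach is approached as far as the arm can. A call with a number of a shift or a turn outside -1 to 1 is refused whole. A call with a gripper value outside its range is refused whole. OPENING is the opening, from -1 (shut) to 1 (fully open), set as the call begins (- or left out, the last holds). The fingers move at their own pace and stop on an object; FORCE is the grip in N (left out, the last holds). Time passes only in rows, so rows that repeat a pose let the fingers close. It gives the time, the measured TCP pose, the force and the opening at its end, in the units of the state.
- r.get_state(): the state, without advancing time (a new reading comes with each control period).
- snapshot(name): name is "scene" or "top"; returns the picture (480x640x3 uint8, red, green, blue); there is no depth.
- get_calibration(name): a dict with "fx", "fy", "cx", "cy" (pixels), "T" (4x4, takes a point from camera to world coordinates). Camera axes: x right, y down, z forward; pixel columns grow to the right and rows downward; lengths in m; the calibration is good to about 2 mm. A picture is of the moment at which its call begins. get_calibration takes no time and is no camera call.
- job.finish_job(): hands the job in, once; it reports no verdict.
Trained networks look in the newest picture that a camera, given by its name, has taken for a name from the list of things; names that differ only in an ending like _2 or _b are one class to them, and where a whole thing is asked for, a point or a joint stands for the part that bears it (a point fixed in the world has none). Each returns a list of dicts, best first, with "confidence" (0 to 1); they miss things now and then, are a little off and sometimes report something else, mostly with a low value. They report only what shows in the picture. A call takes as long as a camera call. They do not tell look-alikes from the thing itself.
- boxes_of(thing, camera): "bbox" ([left, top, right, bottom] in pixels, round what is visible of it).
The state is a dict: "clock": time; "q": joint angles; "qd": joint speeds; "joint_torque": joint torques, N m; "tool_pos": TCP position; "eef_rot": TCP orientation; "contact_force": force on the tool from outside, world axes, zero at the start; "moment": the same for the moment, N m; "opening": opening from 0.0 (shut) to 1.0 (fully open).
Only numpy, scipy, OpenCV 4.12 (cv2) and the standard library are available. Lean on these libraries where they do the work, as an engineer would, in place of code of your own. Each camera call takes 0.05 s, during which the arm holds its last target. There are 200 camera calls.

## Working session

There is one attempt and no reset: what is moved stays moved. The work goes in short steps, Python scripts to look and compute and a shell command to move; the robot and the scene stay as the last step left them, time stands still between calls to the robot, and variables do not carry over. Pictures are saved under pics/ and viewed, about 8 in all and at most 12, crops included, and the job is handed in when it is done.

```bash
mkdir -p pics; cat > h.py <<'E'
import numpy as np,cv2
from plant import r,snapshot,get_calibration,job,boxes_of
from scipy.spatial.transform import Rotation as R
def snap(n,f,crop=None,s=1):
    im=snapshot(n)[:,:,::-1].copy()
    cv2.imwrite(f'pics/full_{f}.png',im)
    if crop: im=cv2.resize(im[crop[1]:crop[3],crop[0]:crop[2]],None,fx=s,fy=s,interpolation=cv2.INTER_CUBIC)
    cv2.imwrite(f'pics/{f}.png',im); return im
def ray(n,u,v,z):
    c=get_calibration(n);T=np.array(c['T']);d=T[:3,:3]@[(u-c['cx'])/c['fx'],(v-c['cy'])/c['fy'],1];o=T[:3,3]
    return o+d*(z-o[2])/d[2]
def pix(n,p):
    c=get_calibration(n);T=np.array(c['T']);q=T[:3,:3].T@(np.array(p)-T[:3,3])
    return q[0]/q[2]*c['fx']+c['cx'],q[1]/q[2]*c['fy']+c['cy']
def st():
    s=r.get_state();return s
E
python3 - <<'E'
from h import *
np.set_printoptions(precision=4,suppress=True)
a=snap('top','top1');b=snap('scene','sc1')
for n in('top','scene'):
    print(n,np.array(get_calibration(n)['T']),get_calibration(n)['fx'])
    for t in('crank','bench','shaft_top','handle_mid','print_centre','lens_centre','jar_a','jar_c','brush'):
        try: print(t,[(np.round(d['bbox']).tolist(),round(d['confidence'],2)) for d in boxes_of(t,n)[:4]])
        except Exception as e: print(t,e)
s=st();print({k:np.round(v,4) for k,v in s.items()});print(R.from_quat(s['eef_rot']).as_matrix())
E
```

```text
top [[ 0.0228 -0.9871  0.1583  0.2873]
 [-0.9993 -0.027  -0.0248 -0.0419]
 [ 0.0287 -0.1576 -0.9871  1.3012]
 [ 0.      0.      0.      1.    ]] 461.89105596844576
crank [([369.0, 329.0, 405.0, 372.0], 0.85), ([414.0, 305.0, 462.0, 312.0], 0.73), ([400.0, 226.0, 423.0, 271.0], 0.68)]
bench [([198.0, 182.0, 352.0, 256.0], 0.89), ([177.0, 141.0, 202.0, 166.0], 0.75), ([319.0, 274.0, 334.0, 295.0], 0.44)]
shaft_top [([198.0, 181.0, 356.0, 258.0], 0.77)]
handle_mid [([410.0, 303.0, 462.0, 318.0], 0.9), ([401.0, 224.0, 426.0, 270.0], 0.6), ([372.0, 331.0, 412.0, 371.0], 0.56)]
print_centre [([232.0, 203.0, 271.0, 239.0], 0.85)]
lens_centre []
jar_a [([320.0, 275.0, 336.0, 293.0], 0.75), ([371.0, 155.0, 396.0, 175.0], 0.69), ([414.0, 174.0, 437.0, 202.0], 0.63)]
jar_c [([320.0, 275.0, 336.0, 293.0], 0.75), ([371.0, 155.0, 396.0, 175.0], 0.69), ([414.0, 174.0, 437.0, 202.0], 0.63)]
brush [([342.0, 284.0, 397.0, 301.0], 0.66)]
scene [[ 0.4917  0.7219 -0.4869  0.9508]
 [ 0.8707 -0.4025  0.2826 -0.3441]
 [ 0.008  -0.5629 -0.8265  0.8896]
 [ 0.      0.      0.      1.    ]] 443.1336416411034
cr
[... 698 characters left out ...]
38.0, 414.0], 0.64), ([278.0, 377.0, 308.0, 414.0], 0.57)]
brush [([204.0, 233.0, 259.0, 269.0], 0.89)]
{'clock': np.float64(1.0), 'q': array([-1.1202,  0.6891, -0.1946,  1.5652,  0.1573,  0.9025, -0.2151]), 'qd': array([ 0.0008, -0.0023, -0.001 , -0.0009,  0.0002,  0.0012, -0.001 ]), 'joint_torque': array([ -0.0003, -52.7505,  -1.267 , -15.3748,  -0.0519,  -0.0007,
         0.    ]), 'tool_pos': array([0.253 , 0.5716, 0.214 ]), 'eef_rot': array([-0.6918,  0.1463, -0.1463,  0.6919]), 'contact_force': array([ 0.0338, -0.1631, -0.1753]), 'moment': array([ 0.009 , -0.0175,  0.029 ]), 'opening': np.float64(0.9973)}
[[ 0.9144  0.      0.4048]
 [-0.4048  0.0002  0.9144]
 [-0.     -1.      0.0002]]
```

View pics/top1.png

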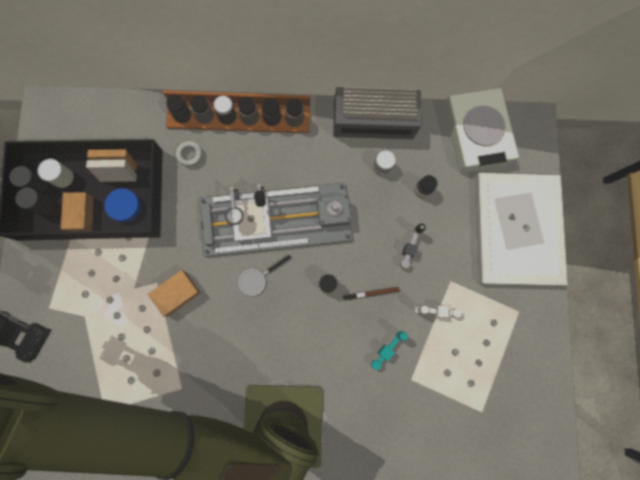

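View pics/sc1.png

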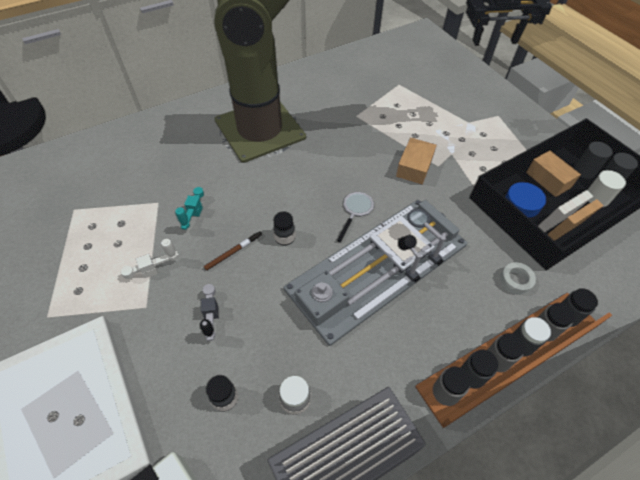

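Three crank-shaped things show in the top view: turquoise (388,352), white (440,312) and steel with a black handle (413,245). The steel one fits. I'll confirm it in an enlarged crop, together with the shaft.

```bash
python3 - <<'E'
from h import *
t=cv2.imread('pics/full_top1.png');s=cv2.imread('pics/full_sc1.png')
f=lambda im,x,y,w,h,k:cv2.resize(im[y:y+h,x:x+w],(w*k,h*k),interpolation=cv2.INTER_CUBIC)
A=np.hstack([f(t,385,215,50,60,6),f(t,310,180,50,60,6)]) 
B=np.hstack([f(s,180,275,50,75,6)[:300],f(s,295,262,50,60,6)[:300]])
C=f(s,370,190,80,85,3)
cv2.imwrite('pics/c1.png',np.vstack([A[:300],B[:300]]))
E
```

```text
(no output)
```

View pics/c1.png

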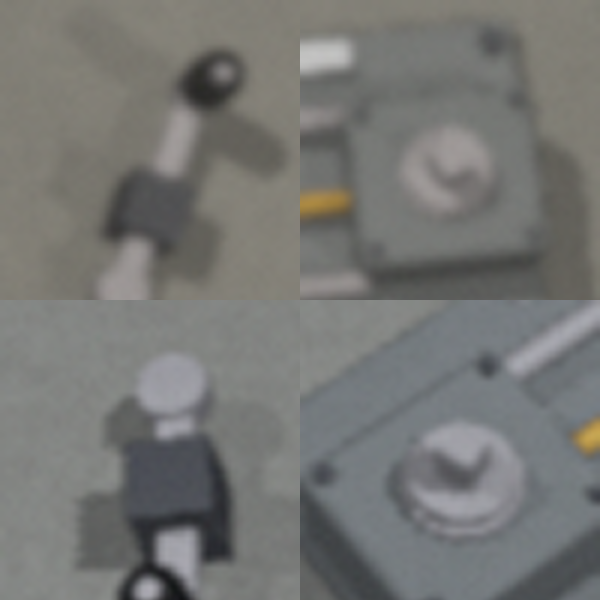

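The crops confirm the steel crank: dark hub at top (410.5,250.5), black handle top at (421,228). The collar and shaft are at top (334.5,208) and scene (322.5,291.5), and the shaft's side faces show as a V. Next I compute positions and fit the square's angle.

```bash
python3 - <<'E'
from h import *
np.set_printoptions(precision=4,suppress=True)
print('hub',ray('top',410.5,250.5,.044),ray('scene',208.3,304.2,.044))
print('han',ray('top',421,228,.08),ray('scene',205,322,.08))
ct=ray('top',334.5,208,.074);cs=ray('scene',322.5,291.5,.074);print('collar',ct,cs)
print('lens',ray('top',235,214,.108),ray('scene',426,228,.108),'print',ray('top',250.5,222,.055))
# bench long edge direction from top view: base corners at z=.018 : (203,197)-(346,184)
p=ray('top',203,256,.018)-ray('top',352,240,.018);print('bench y',p, np.degrees(np.arctan2(p[1],p[0])))
# draw square overlays for various angles on scene & top
s=cv2.imread('pics/full_sc1.png');t=cv2.imread('pics/full_top1.png')
rows=[]
for n,im,c,(x0,y0) in(('scene',s,cs,(303,272)),('top',t,ct,(315,188))):
    k=5;base=cv2.resize(im[y0:y0+40,x0:x0+40],None,fx=k,fy=k,interpolation=cv2.INTER_CUBIC)
    row=[base]
    for a in (0,30,60):
        b=base.copy()
        L=[]
        for z in(.074,.094):
            q=[pix(n,[c[0]+.0099*np.cos(np.radians(a+45+90*i)),c[1]+.0099*np.sin(np.radians(a+45+90*i)),z]) for i in range(4)]
            q=((np.array(q)+.5-[x0,y0])*k).astype(int);cv2.polylines(b,[q],True,(0,0,255) if z>.08 else (0,255,0),1)
        row.append(b)
    rows.append(np.hstack(row))
cv2.imwrite('pics/sq.png',np.vstack(rows))
E
```

```text
hub [ 0.4741 -0.3383  0.044 ] [ 0.4824 -0.3379  0.044 ]
han [ 0.5312 -0.3591  0.08  ] [ 0.5352 -0.358   0.08  ]
collar [ 0.5812 -0.1239  0.074 ] [ 0.5868 -0.1224  0.074 ]
lens [0.5491 0.1402 0.108 ] [0.5774 0.142  0.108 ] print [0.5396 0.1048 0.055 ]
bench y [-0.0566  0.4151  0.    ] 97.76228214702294
```

View pics/sq.png

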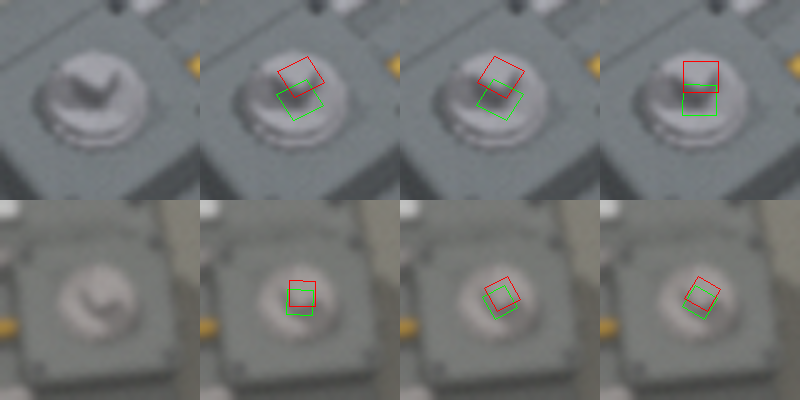

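```bash
cat >> h.py <<'E'
def go(x,y,z,yaw=None,pose=None):
    s=st();p=np.array(s['tool_pos']);M=R.from_quat(s['eef_rot'])
    if pose: p=np.array(pose)
    d=M.inv().apply(np.array([x,y,z])-p)
    m=M.as_matrix();cur=np.degrees(np.arctan2(m[1,0],m[0,0]))
    if yaw is None: yaw=cur
    w=np.eye(3);c,sn=np.cos(np.radians(yaw)),np.sin(np.radians(yaw))
    G=R.from_matrix(np.array([[c,0,-sn],[sn,0,c],[0,-1,0]]))  # tool x at yaw, y down, z=yaw+90
    rv=(M.inv()*G).as_rotvec()/np.pi
    print('row',np.round(d,4).tolist(),np.round(rv,4).tolist(),'yaw',round(cur,2),'deg',np.round(rv*180,1))
E
python3 - <<'E'
from h import *
go(.45,.10,.25,-21.9)
E
```

```text
row [0.371, -0.0361, -0.3515] [-0.0001, -0.011, -0.0] yaw -23.88 deg [-0. -2. -0.]
```

```bash
python3 -m handwheel '[[[0.371,-0.036,-0.3515,0,-0.011,0],[0.371,-0.036,-0.3515,0,-0.011,0],[0.371,-0.036,-0.3515,0,-0.011,0],[0.371,-0.036,-0.3515,0,-0.011,0],[0.371,-0.036,-0.3515,0,-0.011,0],[0.371,-0.036,-0.3515,0,-0.011,0],[0.371,-0.036,-0.3515,0,-0.011,0],[0.371,-0.036,-0.3515,0,-0.011,0],[0.371,-0.036,-0.3515,0,-0.011,0],[0.371,-0.036,-0.3515,0,-0.011,0],[0.371,-0.036,-0.3515,0,-0.011,0],[0.371,-0.036,-0.3515,0,-0.011,0]]]' 1; python3 - <<'E'
from h import *
go(.478,-.338,.16,-20.5)
E
```

```text
clock: 2.0
tool_pos: [0.4458, 0.1094, 0.2495]
eef_rot: [-0.694, 0.134, -0.134, 0.694]
contact_force: [0.1, 0.1, -0.1]
opening: 0.999
row [0.1966, 0.0894, -0.4031] [-0.0002, -0.0077, 0.0002] yaw -21.89 deg [-0.  -1.4  0. ]
```

```bash
python3 -m handwheel '[[[0.19,0.09,-0.396,0,-0.0077,0],[0.19,0.09,-0.396,0,-0.0077,0],[0.19,0.09,-0.396,0,-0.0077,0],[0.19,0.09,-0.396,0,-0.0077,0],[0.19,0.09,-0.396,0,-0.0077,0],[0.19,0.09,-0.396,0,-0.0077,0],[0.19,0.09,-0.396,0,-0.0077,0],[0.19,0.09,-0.396,0,-0.0077,0],[0.19,0.09,-0.396,0,-0.0077,0],[0.19,0.09,-0.396,0,-0.0077,0],[0.19,0.09,-0.396,0,-0.0077,0],[0.19,0.09,-0.396,0,-0.0077,0]]]'; python3 - <<'E'
from h import *
a=snap('scene','x',(130,220,290,380),4);b=snap('top','y',(340,180,500,340),4)
s=st();p=s['tool_pos'];print(s['tool_pos'],pix('scene',p),pix('top',p))
im=np.hstack([cv2.resize(a,(400,400)),cv2.resize(b,(400,400))])
for i,(n,o) in enumerate((('scene',(130,220)),('top',(340,180)))):
    u=(np.array(pix(n,p))+.5-o)*2.5;cv2.circle(im,(int(u[0])+400*i,int(u[1])),3,(0,0,255),1)
cv2.imwrite('pics/cr.png',im)
go(.478,-.338,.06,-20.5)
E
```

```text
clock: 3.0
tool_pos: [0.4716, -0.3359, 0.1575]
eef_rot: [0.697, -0.13, 0.129, -0.693]
contact_force: [0.3, -1.1, 0.4]
opening: 0.995
[ 0.47321939 -0.32816267  0.15848307] (np.float64(199.38212034651102), np.float64(271.3990500901021)) (np.float64(417.0678821238142), np.float64(244.3529072833123))
row [0.008, 0.0985, -0.0075] [-0.0001, -0.0011, -0.0002] yaw -20.69 deg [-0.  -0.2 -0. ]
```

View pics/cr.png

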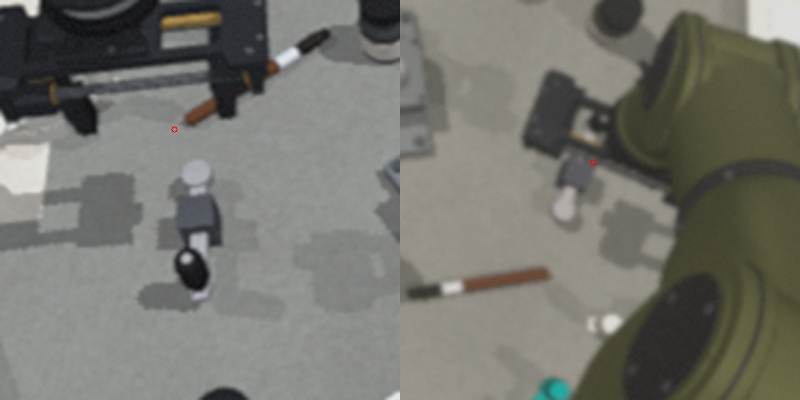

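The picture shows the crank clear under the open gripper, with hub top centre at scene (209,303) and counterweight (208.5,289). I'll go lower and compare the fingertips with the hub close up.

```bash
python3 -m handwheel '[[[0.008,0.04,-0.0075,0,-0.001,0],[0.008,0.08,-0.0075,0,-0.001,0],[0.008,0.08,-0.0075,0,-0.001,0],[0.008,0.08,-0.0075,0,-0.001,0],[0.008,0.08,-0.0075,0,-0.001,0],[0.008,0.08,-0.0075,0,-0.001,0]]]'; python3 - <<'E'
from h import *
np.set_printoptions(precision=4,suppress=True)
for n,u,v,z in(('hub',208.8,302.8,.044),('cw',208.4,288.8,.034),('han',206,325,.08)): print(n,ray('scene',u,v,z))
a=snap('scene','z',(150,250,270,350),6)
s=st();p=s['tool_pos'];m=R.from_quat(s['eef_rot']).as_matrix();print(p,np.degrees(np.arctan2(m[1,0],m[0,0])))
def dot(q,c):
    u=(np.array(pix('scene',q))+.5-(150,250))*6;cv2.circle(a,(int(u[0]),int(u[1])),4,c,1)
for k in(-.044,0,.044): dot(p+m[:,2]*k,(0,0,255))
c=np.array([p[0],p[1],.044]);dot(c,(0,255,0));dot(c+m[:,0]*.06+[0,0,.036],(255,255,0))
dot(c-m[:,0]*.042-[0,0,.01],(255,255,0))
for i in(-1,1):
  for j in (-1,1): dot(c+m[:,0]*.015*i+m[:,2]*.015*j,(0,255,0))
cv2.imwrite('pics/z2.png',a)
E
```

```text
clock: 3.6
tool_pos: [0.4806, -0.3366, 0.0818]
eef_rot: [0.696, -0.123, 0.126, -0.696]
contact_force: [1.0, -0.7, 0.5]
opening: 0.996
hub [ 0.4799 -0.3358  0.044 ]
cw [ 0.4425 -0.3241  0.034 ]
han [ 0.5421 -0.3586  0.08  ]
[ 0.4804 -0.337   0.0817] -20.28662105401494
```

View pics/z2.png

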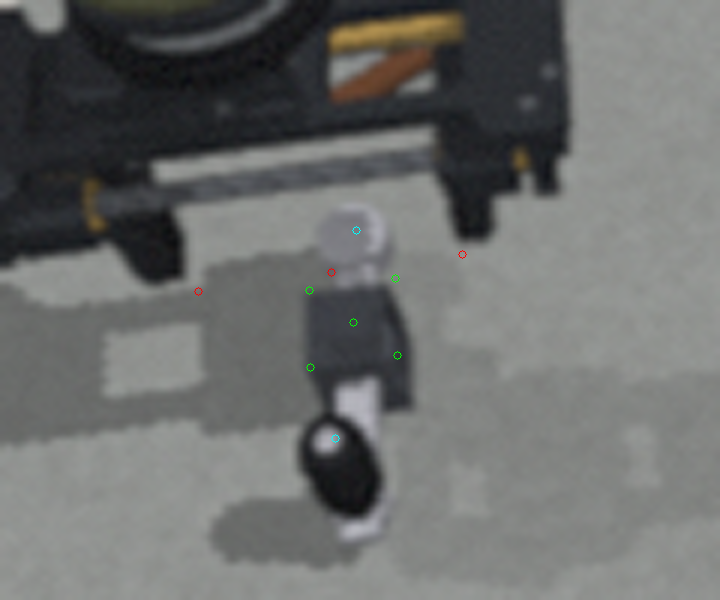

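```bash
python3 -m handwheel '[[[0,0.03,0,0,0,0],[0,0.064,0,0,0,0],[0,0.064,0,0,0,0],[0,0.064,0,0,0,0]]]' 0.1 && python3 -m handwheel '[[[0,0,0,0,0,0],[0,0,0,0,0,0],[0,0,0,0,0,0],[0,0,0,0,0,0],[0,0,0,0,0,0],[0,0,0,0,0,0],[0,0,0,0,0,0],[0,0,0,0,0,0]]]' -1 30
```

```text
clock: 3.98
tool_pos: [0.4783, -0.3364, 0.0155]
eef_rot: [-0.696, 0.125, -0.124, 0.696]
contact_force: [0.6, -1.1, 0.6]
opening: 0.722
clock: 4.65
tool_pos: [0.479, -0.3383, 0.0161]
eef_rot: [0.697, -0.125, 0.126, -0.695]
contact_force: [-0.9, -1.8, 6.9]
opening: 0.334
```

```bash
python3 -m handwheel '[[[0,-0.03,0,0,0,0],[0,-0.07,0,0,0,0],[0,-0.11,0,0,0,0],[0,-0.11,0,0,0,0],[0,-0.11,0,0,0,0]]]'; python3 - <<'E'
from h import *
go(.5855,-.124,.126,-60)
E
```

```text
clock: 5.07
tool_pos: [0.4796, -0.3371, 0.1265]
eef_rot: [0.696, -0.124, 0.126, -0.696]
contact_force: [0.9, 0.3, -5.5]
opening: 0.327
row [0.0252, 0.0006, 0.2366] [-0.0003, 0.2204, 0.0011] yaw -20.33 deg [-0.1 39.7  0.2]
```

```bash
python3 -m handwheel '[[[0.012,0,0.12,0,0.11,0],[0.025,0,0.2366,0,0.22,0],[0.025,0,0.2366,0,0.22,0],[0.025,0,0.2366,0,0.22,0],[0.025,0,0.2366,0,0.22,0],[0.025,0,0.2366,0,0.22,0],[0.025,0,0.2366,0,0.22,0],[0.025,0,0.2366,0,0.22,0],[0.025,0,0.2366,0,0.22,0],[0.025,0,0.2366,0,0.22,0]]]'; python3 - <<'E'
from h import *
a=snap('scene','s2',(262,227,382,347),6);b=snap('top','t2')
s=st();p=s['tool_pos'];m=R.from_quat(s['eef_rot']).as_matrix();print(p,np.degrees(np.arctan2(m[1,0],m[0,0])))
b=cv2.resize(b[140:260,270:390],None,fx=4,fy=4)
a=cv2.resize(a,(480,480));cv2.imwrite('pics/s2t2.png',np.hstack([a,b])[:, :800])
E
```

```text
clock: 5.9
tool_pos: [0.5823, -0.1255, 0.1236]
eef_rot: [0.613, -0.355, 0.353, -0.611]
contact_force: [-0.1, -1.1, -4.9]
opening: 0.33
[ 0.58301712 -0.12555295  0.12429294] -60.08803487085329
```

View pics/s2t2.png

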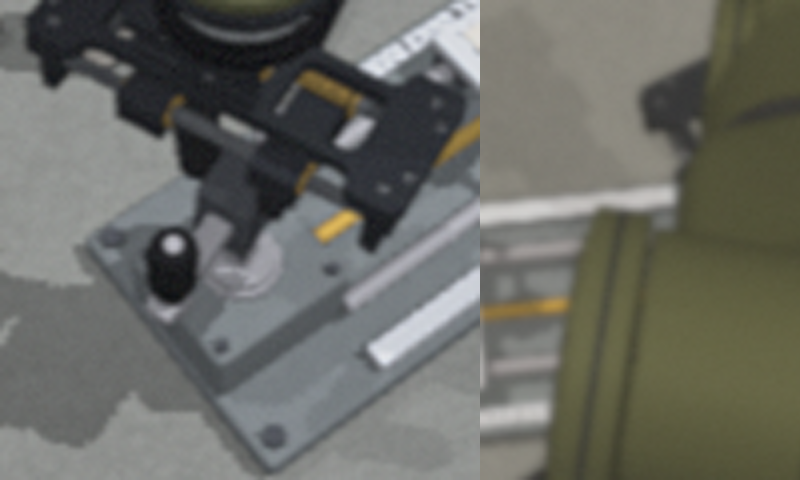

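```bash
python3 - <<'E'
from h import *
np.set_printoptions(precision=4,suppress=True)
a=cv2.imread('pics/s2.png')
s=st();p=s['tool_pos'];m=R.from_quat(s['eef_rot']).as_matrix()
X,Z=m[:,0],m[:,2];z0=p[2]-.016
h=ray('scene',262+174/4,227+241/4,z0+.08);print('hub from handle',h-.06*X, 'tcp',p,'along tool', (h-.06*X-p)@X,(h-.06*X-p)@Z)
def P(q): return tuple(((np.array(pix('scene',q))+.5-(262,227))*6).astype(int))
c=np.array([p[0],p[1],z0])
def ring(cc,rad,z,col): cv2.polylines(a,[np.array([P([cc[0]+rad*np.cos(t),cc[1]+rad*np.sin(t),z]) for t in np.linspace(0,6.28,40)])],True,col,1)
for z in(0,.044):
    cv2.polylines(a,[np.array([P(c+X*.015*i+Z*.015*j+[0,0,z]) for i,j in((1,1),(1,-1),(-1,-1),(-1,1))])],True,(0,255,0),1)
for z in(.033,.08): ring(c+X*.06,.012,z0+z,(255,255,0))
ring((.5868,-.1224),.019,.074,(0,0,255))
cv2.imwrite('pics/ov.png',cv2.resize(a[180:480,100:460],None,fx=2,fy=2))
E
```

```text
hub from handle [ 0.5857 -0.1237  0.1883] tcp [ 0.583  -0.1256  0.1243] along tool -0.00032110200514557996 0.003100276781071694
```

View pics/ov.png

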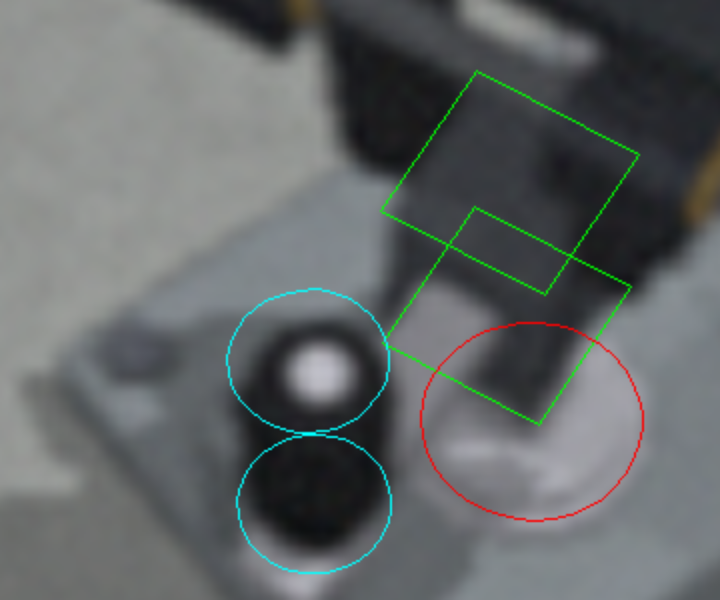

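Handle and hub in the overlay match the tool pose to about 1.5 mm. Relative to the collar, the hub needs about 3.5 mm along tool z. I'll shift that and lower gently, watching the force.

```bash
python3 -m handwheel '[[[0,0.005,0.0035,0,0,0],[0,0.01,0.0035,0,0,0],[0,0.01,0.0035,0,0,0]]]'; python3 -m handwheel '[[[0,0.002,0,0,0,0],[0,0.004,0,0,0,0],[0,0.004,0,0,0,0]]]'; python3 -m handwheel '[[[0,0.0015,0,0,0,0],[0,0.003,0,0,0,0],[0,0.003,0,0,0,0]]]'
```

```text
clock: 6.25
tool_pos: [0.5866, -0.1219, 0.1138]
eef_rot: [0.613, -0.354, 0.353, -0.612]
contact_force: [-0.9, 0.1, -4.3]
opening: 0.328
clock: 6.5
tool_pos: [0.5871, -0.1219, 0.1106]
eef_rot: [0.613, -0.353, 0.353, -0.612]
contact_force: [-0.2, -0.3, -4.0]
opening: 0.333
clock: 6.75
tool_pos: [0.5879, -0.1224, 0.109]
eef_rot: [-0.612, 0.353, -0.354, 0.613]
contact_force: [-0.5, -0.0, 3.5]
opening: 0.329
```

```bash
python3 -m handwheel '[[[0,0,0,0,-0.02,0],[0,0.001,0,0,-0.04,0],[0,0.001,0,0,-0.04,0]]]'; python3 - <<'E'
from h import *
s=st();print(s['tool_pos'],s['contact_force'],s['moment'])
E
python3 -m handwheel '[[[0,0,0,0,0.02,0],[0,0,0,0,0.04,0],[0,0,0,0,0.06,0],[0,0,0,0,0.08,0],[0,0,0,0,0.08,0]]]'; python3 - <<'E'
from h import *
s=st();print(s['tool_pos'],s['contact_force'],s['moment'])
E
```

```text
clock: 7.0
tool_pos: [0.5884, -0.1219, 0.1088]
eef_rot: [-0.633, 0.312, -0.314, 0.634]
contact_force: [-2.3, 1.3, 8.8]
opening: 0.33
[ 0.58843607 -0.12185313  0.10883474] [-2.32347782  1.26727365  8.78750924] [ 0.1655364   0.60649057 -0.02438021]
clock: 7.42
tool_pos: [0.5886, -0.1231, 0.109]
eef_rot: [-0.588, 0.391, -0.393, 0.589]
contact_force: [-2.2, -0.3, 7.5]
opening: 0.328
[ 0.58860054 -0.12310709  0.10897095] [-2.24148729 -0.310719    7.4582552 ] [-0.30872312  0.44465776  0.03255856]
```

```bash
python3 -m handwheel '[[[0,-0.001,0,0,0,0],[0,-0.001,-0.0027,0,-0.02,0],[0,-0.001,-0.0027,0,-0.04,0],[0,0,-0.0027,0,-0.04,0],[0,0,-0.0027,0,-0.04,0]]]'; python3 - <<'E'
from h import *
s=st();print(s['tool_pos'],s['contact_force'],s['moment'])
E
```

```text
clock: 7.83
tool_pos: [0.5875, -0.123, 0.109]
eef_rot: [-0.611, 0.352, -0.355, 0.613]
contact_force: [0.5, -0.2, 8.2]
opening: 0.332
[ 0.58751542 -0.12302607  0.10896471] [ 0.51171364 -0.17271871  8.19235129] [ 0.08878065 -0.06037417  0.00230168]
```

```bash
P='from h import *
s=st();m=R.from_quat(s["eef_rot"]).as_matrix();print(s["tool_pos"].round(4),s["contact_force"].round(1),s["moment"].round(2),np.degrees(np.arctan2(m[1,0],m[0,0])).round(1))'; echo "$P" > p.py
python3 -m handwheel '[[[0,0,0,0,-0.02,0],[0,0,0,0,-0.04,0],[0,0,0,0,-0.055,0],[0,0,0,0,-0.055,0]]]'>/dev/null; python3 p.py
python3 -m handwheel '[[[0,0,0,0,-0.02,0],[0,0,0,0,-0.04,0],[0,0,0,0,-0.055,0],[0,0,0,0,-0.055,0]]]'>/dev/null; python3 p.py
python3 -m handwheel '[[[0,0,0,0,-0.02,0],[0,0,0,0,-0.04,0],[0,0,0,0,-0.055,0],[0,0,0,0,-0.055,0]]]'>/dev/null; python3 p.py
```

```text
[ 0.5873 -0.122   0.1089] [0.4 1.3 8.9] [ 0.46  0.01 -0.02] -50.0
[ 0.5868 -0.1213  0.1088] [-0.2  2.4  8.7] [ 0.67  0.25 -0.03] -40.0
[ 0.5861 -0.121   0.1087] [-1.1  3.6  9.7] [0.73 0.47 0.01] -30.1
```

```bash
python3 -c "
from h import *
print(st()['q'].round(2))"
python3 -m handwheel '[[[-0.001,0,0.001,0,-0.02,0],[-0.001,0,0.001,0,-0.04,0],[-0.001,0,0.001,0,-0.055,0],[-0.001,0,0.001,0,-0.055,0]]]'>/dev/null; python3 p.py
python3 -m handwheel '[[[0,0,0,0,-0.02,0],[0,0,0,0,-0.04,0],[0,0,0,0,-0.055,0],[0,0,0,0,-0.055,0]]]'>/dev/null; python3 p.py
python3 -m handwheel '[[[0,0,0,0,-0.02,0],[0,0,0,0,-0.04,0],[0,0,0,0,-0.055,0],[0,0,0,0,-0.055,0]]]'>/dev/null; python3 p.py
```

```text
[ 0.22  0.79 -0.16  1.74  0.19  0.62  1.  ]
[ 0.5854 -0.1204  0.1087] [-1.6  3.5  9.5] [0.46 0.55 0.  ] -20.3
[ 0.5852 -0.1203  0.1086] [-1.3  1.5  9.5] [ 0.5   0.6  -0.01] -10.4
[ 0.585  -0.12    0.1085] [-2.3  2.8  9.4] [ 0.65  0.6  -0.08] -0.5
```

```bash

python3 -m handwheel '[[[0,-0.003,0,0,-0.03,0],[-0.0005,-0.003,-0.0028,0,-0.06,0],[-0.0005,-0.003,-0.0028,0,-0.1,0],[-0.0005,-0.003,-0.0028,0,-0.135,0],[-0.0005,-0.003,-0.0028,0,-0.168,0],[-0.0005,-0.003,-0.0028,0,-0.168,0],[-0.0005,-0.003,-0.0028,0,-0.168,0]]]'>/dev/null; python3 p.py
python3 -m handwheel '[[[0,0.0015,0,0,0,0],[0,0.003,0,0,0,0],[0,0.003,0,0,0,0],[0,0.003,0,0,0,0]]]'>/dev/null; python3 p.py
```

```text
[ 0.5843 -0.1244  0.11  ] [ 1.5 -0.3 -2. ] [ 0.15 -0.13  0.03] 29.5
[ 0.5855 -0.1241  0.1094] [-2.6  0.7 14.1] [0.26 0.55 0.04] 29.6
```

```bash

python3 -m handwheel '[[[0,-0.001,0,0,0,0],[0,-0.001,0.002,0,0,0],[0,-0.001,0.002,0,0,0]]]'>/dev/null; python3 p.py
python3 -m handwheel '[[[0.001,0,0.002,0,0,0],[0.001,0,0.002,0,0,0],[0.001,0,0.002,0,0,0]]]'>/dev/null; python3 p.py
python3 -m handwheel '[[[0,0,0.002,0,0,0],[0,0,0.002,0,0,0],[0,0,0.002,0,0,0]]]'>/dev/null; python3 p.py
```

```text
[ 0.5847 -0.1238  0.1097] [ 1.9 -2.   8.2] [-0.33 -0.07  0.05] 29.5
[ 0.5845 -0.1223  0.1095] [ 0.2 -3.1  5.7] [-0.57 -0.12 -0.03] 29.5
[ 0.5834 -0.1199  0.109 ] [ 3.2 -2.6  5.4] [-0.79 -0.62  0.07] 29.6
```

```bash

python3 -m handwheel '[[[0.002,0,-0.0005,0,0,0],[0.002,0,-0.0005,0,0,0],[0.002,0,-0.0005,0,0,0]]]'>/dev/null; python3 p.py
python3 -m handwheel '[[[0.001,0,0.0015,0,0,0],[0.001,0,0.0015,0,0,0],[0.001,0,0.0015,0,0,0]]]'>/dev/null; python3 p.py
python3 -m handwheel '[[[0.002,0,0,0,0,0],[0.002,0,0,0,0,0],[0.002,0,0,0,0,0]]]'>/dev/null; python3 p.py
```

```text
[ 0.5844 -0.1195  0.1087] [ 1.5 -3.6  7.2] [-0.92 -0.13  0.05] 29.6
[ 0.5843 -0.1183  0.1086] [ 0.  -5.1  6.3] [-1.1  -0.14  0.02] 29.6
[ 0.5855 -0.1173  0.1083] [ 1.4 -4.1  5.8] [-1.32  0.    0.01] 29.6
```

```bash
python3 - <<'E'
import numpy as np
D=np.array([[.5884,-.1219,-2.3,1.3,8.8,.166,.606],[.5886,-.1231,-2.2,-.3,7.5,-.309,.445],[.5875,-.1230,.5,-.2,8.2,.089,-.06],[.5873,-.122,.4,1.3,8.9,.46,.01],[.5868,-.1213,-.2,2.4,8.7,.67,.25],[.5861,-.121,-1.1,3.6,9.7,.73,.47],[.5854,-.1204,-1.6,3.5,9.5,.46,.55],[.5852,-.1203,-1.3,1.5,9.5,.5,.6],[.585,-.12,-2.3,2.8,9.4,.65,.6],
[.5855,-.1241,-2.6,.7,14.1,.26,.55],[.5847,-.1238,1.9,-2,8.2,-.33,-.07],[.5845,-.1223,.2,-3.1,5.7,-.57,-.12],[.5834,-.1199,3.2,-2.6,5.4,-.79,-.62],[.5844,-.1195,1.5,-3.6,7.2,-.92,-.13],[.5843,-.1183,0,-5.1,6.3,-1.1,-.14],[.5855,-.1173,1.4,-4.1,5.8,-1.32,0]])
for sel in (range(16),range(9),range(9,16)):
    A=[];b=[]
    for x,y,Fx,Fy,f,Mx,My in D[list(sel)]:
        F=f+4.6
        A.append([0,F,-Fy]);b.append(Mx+y*F)      # cy*F - rz*Fy
        A.append([-F,0,Fx]);b.append(My-x*F)
    s,res,_,_=np.linalg.lstsq(np.array(A),np.array(b),rcond=None);print(s.round(4),np.sqrt(res/len(b)))
    e=np.array(b)-np.array(A)@s;print(e.reshape(-1,2).round(2).tolist())
E
```

```text
[ 0.5765 -0.123  -0.2194] [0.15968719]
[[-0.1, -0.06], [-0.24, -0.18], [0.13, -0.09], [0.19, -0.05], [0.17, 0.07], [-0.03, 0.09], [-0.27, 0.07], [0.21, 0.19], [0.08, -0.02], [0.09, -0.19], [0.1, 0.24], [0.12, -0.16], [-0.19, 0.01], [-0.09, 0.11], [0.07, -0.22], [-0.36, 0.21]]
[ 0.5748 -0.12   -0.2055] [0.14379548]
[[-0.13, -0.05], [-0.28, -0.17], [0.09, -0.12], [0.17, -0.08], [0.16, 0.05], [-0.02, 0.08], [-0.26, 0.07], [0.19, 0.19], [0.07, -0.01]]
[ 0.5776 -0.126  -0.2129] [0.17529039]
[[0.15, -0.15], [0.12, 0.24], [0.13, -0.15], [-0.18, 0.0], [-0.08, 0.11], [0.07, -0.21], [-0.36, 0.22]]
```

```bash

python3 -m handwheel '[[[0,-0.003,0,0,0,0],[-0.006,-0.003,-0.0035,0,0,0],[-0.006,-0.003,-0.0035,0,0,0],[-0.006,-0.003,-0.0035,0,0,0]]]'>/dev/null; python3 p.py
python3 -m handwheel '[[[0,0.0015,0,0,0,0],[0,0.003,0,0,0,0],[0,0.003,0,0,0,0],[0,0.003,0,0,0,0]]]'>/dev/null; python3 p.py
```

```text
[ 0.5806 -0.1211  0.1102] [-0.1  0.3 -5.4] [ 0.02  0.05 -0.  ] 29.7
[ 0.582  -0.1211  0.1077] [ 1.  -0.6 -4. ] [ 0.03  0.04 -0.03] 29.7
```

```bash

python3 -m handwheel '[[[0,0.001,0,0,0,0],[0,0.002,0,0,0,0],[0,0.002,0,0,0,0]]]'>/dev/null; python3 p.py
python3 -m handwheel '[[[0,0.001,0,0,0,0],[0,0.001,0,0,0,0],[0,0.001,0,0,0,0]]]'>/dev/null; python3 p.py
```

```text
[ 0.5821 -0.1213  0.1058] [-0.  -0.2 -4.5] [0.07 0.04 0.02] 29.7
[ 0.5822 -0.1213  0.105 ] [-0.4  0.1 -4.9] [ 0.09  0.05 -0.  ] 29.7
```

It has dropped past the shaft top with no load: angle and position are right. I'll keep lowering gently to the collar.

```bash

python3 -m handwheel '[[[0,0.002,0,0,0,0],[0,0.005,0,0,0,0],[0,0.008,0,0,0,0],[0,0.008,0,0,0,0],[0,0.008,0,0,0,0]]]'>/dev/null; python3 p.py
python3 -m handwheel '[[[0,0.002,0,0,0,0],[0,0.005,0,0,0,0],[0,0.005,0,0,0,0],[0,0.005,0,0,0,0]]]'>/dev/null; python3 p.py
```

```text
[ 0.582  -0.1213  0.0967] [ 0.   0.6 -3.7] [ 0.05 -0.02 -0.01] 29.7
[ 0.5821 -0.1214  0.0918] [-0.6 -0.4 -4.5] [ 0.01  0.17 -0.08] 29.7
```

```bash

python3 -m handwheel '[[[0,0.001,0,0,0,0],[0,0.0015,0,0,0,0],[0,0.0015,0,0,0,0]]]'>/dev/null; python3 p.py
python3 -m handwheel '[[[0,0.0005,0,0,0,0],[0,0.001,0,0,0,0],[0,0.001,0,0,0,0]]]'>/dev/null; python3 p.py
```

```text
[ 0.5822 -0.1215  0.0908] [-1.3 -0.4 -0.6] [-0.1   0.36 -0.02] 29.7
[ 0.5823 -0.1217  0.0905] [-3.7 -1.8  6.5] [-0.12  0.84  0.05] 29.7
```

Fully home: the underside is at about 74.5 mm with light contact. I'll release and rise, then look at the lens and mark.

```bash

python3 -m handwheel '[[[0,-0.001,0,0,0,0],[0,-0.001,0,0,0,0],[0,-0.001,0,0,0,0],[0,-0.001,0,0,0,0],[0,-0.03,0,0,0,0],[0,-0.06,0,0,0,0],[0,-0.095,0,0,0,0],[0,-0.095,0,0,0,0],[0,-0.095,0,0,0,0]]]' 0.2; python3 p.py; python3 - <<'E'
from h import *
snap('scene','s3');snap('top','t3')
t=cv2.imread('pics/full_top1.png');s=cv2.imread('pics/full_s3.png')
f=lambda im,x,y,w,h,k:cv2.resize(im[y:y+h,x:x+w],(w*k,h*k),interpolation=cv2.INTER_CUBIC)
A=np.hstack([f(t,210,182,70,70,5),f(s,370,190,80,70,5)])
B=np.hstack([f(s,262,227,75,50,5),f(s,290,265,75,50,5)])
cv2.imwrite('pics/lens.png',np.vstack([A,B[:,:750]]))
for n in('scene','top'):
  for q in('lens_centre','print_centre'): print(n,q,[(np.round(d['bbox'],1).tolist(),round(d['confidence'],2)) for d in boxes_of(q,n)[:3]])
E
```

```text
clock: 15.42
tool_pos: [0.5839, -0.1212, 0.1865]
eef_rot: [0.684, 0.183, -0.18, -0.683]
contact_force: [-0.6, -0.3, 0.1]
opening: 0.605
[ 0.5839 -0.1212  0.1865] [-0.6 -0.3  0.1] [0.03 0.06 0.06] 29.7
scene lens_centre [([406.5, 207.7, 444.1, 264.4], 0.78)]
scene print_centre [([367.8, 214.9, 434.3, 271.5], 0.56)]
top lens_centre [([222.2, 187.8, 245.0, 225.5], 0.69)]
top print_centre [([232.6, 202.9, 272.6, 240.7], 0.93), ([148.6, 272.8, 202.3, 317.5], 0.54)]
```

View pics/lens.png

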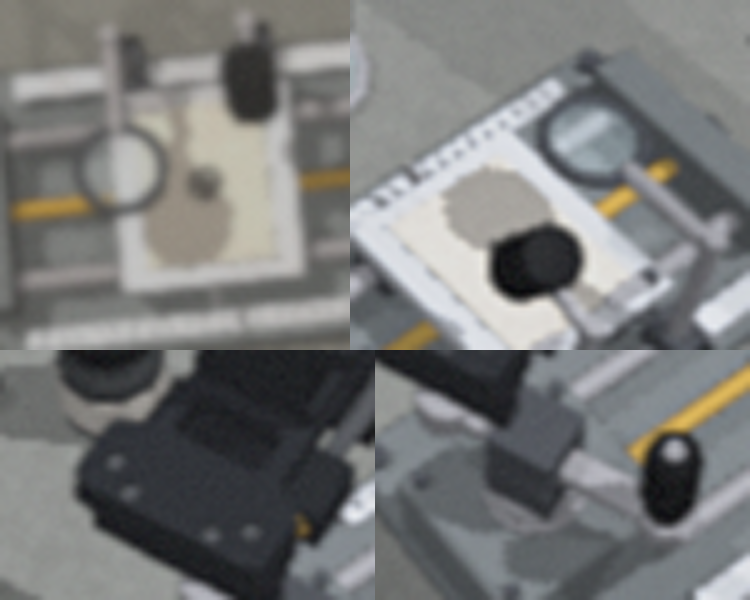

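Lens at top (233.9,215.1) and scene (418,217.5); mark at top (250.5,217.9), hidden by the lamp in the scene view. The crank sits flat on the collar with its handle upright.

```bash
python3 - <<'E'
from h import *
np.set_printoptions(precision=4,suppress=True)
L=ray('top',233.9,215.1,.108);Ls=ray('scene',417.9,217.5,.108);M=ray('top',250.5,217.9,.055)
print(L,Ls,M)
# bench direction: rail edges in the top picture - scale strips etc via hough on the full image
im=cv2.imread('pics/full_top1.png',0);e=cv2.Canny(im[180:260,195:355],40,120)
l=cv2.HoughLinesP(e,1,np.pi/720,30,minLineLength=50,maxLineGap=5)
for a in l[:10,0]:
    p=ray('top',a[0]+195,a[1]+180,.02);q=ray('top',a[2]+195,a[3]+180,.02);d=p-q;print(a,np.degrees(np.arctan2(d[1],d[0])).round(1))
for ang in(96,97.5):
    u=np.array([np.cos(np.radians(ang)),np.sin(np.radians(ang))]);print(ang,(L-M)[:2]@u,'turns',(L-M)[:2]@u/.012,'cross',(L-M)[0]*u[1]-(L-M)[1]*u[0])
go(.5839+.059*np.cos(np.radians(29.7)),-.1212+.059*np.sin(np.radians(29.7)),.1865)
E
```

```text
[0.5461 0.1429 0.108 ] [0.5456 0.1438 0.108 ] [0.5511 0.1054 0.055 ]
[ 13  78 158  62] 97.9
[ 22  72 111  63] 97.4
[ 70  17 122  11] 98.5
[ 75  53 154  44] 98.2
[ 16  68 112  58] 97.6
[ 64  26 126  20] 97.4
[ 88  49 142  42] 99.2
[ 70  23 128  17] 97.8
[ 72  11 122   6] 97.7
[ 74  39 124  34] 97.5
96 0.03784834734490884 turns 3.15402894540907 cross -0.0010149079274745206
97.5 0.03786194485391206 turns 3.155162071159338 cross -2.380591188956213e-05
row [0.0612, -0.0034, -0.0012] [-0.0005, -0.0, -0.0006] yaw 29.72 deg [-0.1 -0.  -0.1]
```

```bash
python3 -m handwheel '[[[0.04,0,0,0,0,0],[0.058,0,0,0,0,0],[0.058,0.02,0,0,0,0],[0.058,0.045,0,0,0,0],[0.058,0.065,0,0,0,0],[0.058,0.065,0,0,0,0]]]' ; python3 p.py; python3 -m handwheel '[[[0,0,0,0,0,0],[0,0,0,0,0,0],[0,0,0,0,0,0],[0,0,0,0,0,0],[0,0,0,0,0,0],[0,0,0,0,0,0]]]' -1 15; python3 p.py
```

```text
clock: 16.22
tool_pos: [0.629, -0.0926, 0.1146]
eef_rot: [-0.682, -0.178, 0.185, 0.684]
contact_force: [0.2, -0.1, -0.6]
opening: 0.602
[ 0.629  -0.0926  0.1146] [ 0.2 -0.1 -0.6] [ 0.04  0.06 -0.01] 29.8
clock: 16.72
tool_pos: [0.6336, -0.0925, 0.1207]
eef_rot: [0.684, 0.182, -0.18, -0.683]
contact_force: [1.1, 0.8, 2.2]
opening: 0.251
[ 0.6336 -0.0925  0.1207] [1.1 0.8 2.2] [ 0.06 -0.14  0.02] 29.7
```

Handle held. I'll lead it counterclockwise: 120° first, then check forces.

```bash
python3 -m handwheel '[[[-0.0009,0,0.0104,0,0,0],[-0.0036,0,0.0205,0,0,0],[-0.008,0,0.03,0,0,0],[-0.014,0,0.0386,0,0,0],[-0.0214,0,0.046,0,0,0],[-0.03,0,0.052,0,0,0],[-0.0395,0,0.0564,0,0,0],[-0.0496,0,0.0591,0,0,0],[-0.06,0,0.06,0,0,0],[-0.0704,0,0.0591,0,0,0],[-0.0805,0,0.0564,0,0,0],[-0.09,0,0.052,0,0,0]]]'; python3 p.py; python3 -c "
from h import *
snap('scene','s4')
import numpy as np
a=math=None
P=np.array([.6336,-.0925])-.06*np.array([np.cos(np.radians(29.7)),np.sin(np.radians(29.7))]);print('centre',P,'expected',P+.06*np.array([np.cos(np.radians(149.7)),np.sin(np.radians(149.7))]))
print(st()['q'].round(2),st()['tool_pos'])"
```

```text
clock: 17.72
tool_pos: [0.5307, -0.0912, 0.1204]
eef_rot: [0.684, 0.184, -0.18, -0.683]
contact_force: [5.5, -0.0, -1.7]
opening: 0.252
[ 0.5307 -0.0912  0.1204] [ 5.5 -0.  -1.7] [ 0.08 -1.19  0.03] 29.8
centre [ 0.58148211 -0.12222752] expected [ 0.52967838 -0.09195586]
[ 0.35  0.74 -0.43  1.91  0.53  0.6   1.66] [ 0.52875935 -0.09397279  0.12010985]
```

```bash
python3 -m handwheel '[[[-0.0086,0,-0.006,0,0,0],[-0.016,0,-0.0134,0,0,0],[-0.022,0,-0.022,0,0,0],[-0.0264,0,-0.0314,0,0,0],[-0.0291,0,-0.0415,0,0,0],[-0.03,0,-0.052,0,0,0],[-0.0291,0,-0.0624,0,0,0],[-0.0264,0,-0.0725,0,0,0],[-0.022,0,-0.082,0,0,0],[-0.016,0,-0.0905,0,0,0],[-0.0086,0,-0.0979,0,0,0],[0,0,-0.1039,0,0,0]]]'; python3 p.py
python3 -m handwheel '[[[0.0095,0,-0.0044,0,0,0],[0.0196,0,-0.0071,0,0,0],[0.03,0,-0.008,0,0,0],[0.0404,0,-0.0071,0,0,0],[0.0505,0,-0.0044,0,0,0],[0.06,0,0,0,0,0],[0.0686,0,0.006,0,0,0],[0.076,0,0.0134,0,0,0],[0.082,0,0.022,0,0,0],[0.0864,0,0.0314,0,0,0],[0.0891,0,0.0415,0,0,0],[0.09,0,0.052,0,0,0]]]'; python3 p.py; python3 -c "
from h import *
print(st()['q'].round(2))
b=snap('top','t5')
print([(np.round(d['bbox'],1).tolist(),round(d['confidence'],2)) for d in boxes_of('print_centre','top')[:2]])"
```

```text
clock: 18.77
tool_pos: [0.5785, -0.1851, 0.1194]
eef_rot: [0.684, 0.179, -0.182, -0.683]
contact_force: [-3.3, 0.0, 8.2]
opening: 0.251
[ 0.5785 -0.1851  0.1194] [-3.3  0.   8.2] [ 0.25  0.71 -0.01] 29.6
clock: 19.77
tool_pos: [0.6353, -0.0948, 0.1204]
eef_rot: [0.685, 0.182, -0.179, -0.682]
contact_force: [4.9, -0.2, 4.6]
opening: 0.251
[ 0.6353 -0.0948  0.1204] [ 4.9 -0.2  4.6] [-0.28 -0.93 -0.  ] 29.6
[ 0.32  0.85 -0.46  1.59  0.49  0.81  1.74]
[([226.2, 202.9, 267.0, 238.2], 0.85)]
```

The carriage moved about 6 px toward the lens (about 12 mm), so direction and drive are confirmed. Two more turns.

```bash
python3 -m handwheel '[[[-0.0009,0,0.0104,0,0,0],[-0.0036,0,0.0205,0,0,0],[-0.008,0,0.03,0,0,0],[-0.014,0,0.0386,0,0,0],[-0.0214,0,0.046,0,0,0],[-0.03,0,0.052,0,0,0],[-0.0395,0,0.0564,0,0,0],[-0.0496,0,0.0591,0,0,0],[-0.06,0,0.06,0,0,0],[-0.0704,0,0.0591,0,0,0],[-0.0805,0,0.0564,0,0,0],[-0.09,0,0.052,0,0,0]]]' >/dev/null; python3 p.py
python3 -m handwheel '[[[-0.0086,0,-0.006,0,0,0],[-0.016,0,-0.0134,0,0,0],[-0.022,0,-0.022,0,0,0],[-0.0264,0,-0.0314,0,0,0],[-0.0291,0,-0.0415,0,0,0],[-0.03,0,-0.052,0,0,0],[-0.0291,0,-0.0624,0,0,0],[-0.0264,0,-0.0725,0,0,0],[-0.022,0,-0.082,0,0,0],[-0.016,0,-0.0905,0,0,0],[-0.0086,0,-0.0979,0,0,0],[0,0,-0.1039,0,0,0]]]'>/dev/null; python3 p.py
python3 -m handwheel '[[[0.0095,0,-0.0044,0,0,0],[0.0196,0,-0.0071,0,0,0],[0.03,0,-0.008,0,0,0],[0.0404,0,-0.0071,0,0,0],[0.0505,0,-0.0044,0,0,0],[0.06,0,0,0,0,0],[0.0686,0,0.006,0,0,0],[0.076,0,0.0134,0,0,0],[0.082,0,0.022,0,0,0],[0.0864,0,0.0314,0,0,0],[0.0891,0,0.0415,0,0,0],[0.09,0,0.052,0,0,0]]]'>/dev/null; python3 p.py
```

```text
[ 0.5289 -0.0928  0.1196] [5.1 0.2 2.5] [ 0.   -1.16  0.04] 29.7
[ 0.5776 -0.1852  0.1192] [-3.4 -0.2  8.5] [ 0.11  0.74 -0.05] 29.6
[ 0.6353 -0.095   0.1203] [ 5.  -2.2  3.9] [-0.24 -1.05 -0.01] 29.6
```

```bash
python3 -m handwheel '[[[-0.0009,0,0.0104,0,0,0],[-0.0036,0,0.0205,0,0,0],[-0.008,0,0.03,0,0,0],[-0.014,0,0.0386,0,0,0],[-0.0214,0,0.046,0,0,0],[-0.03,0,0.052,0,0,0],[-0.0395,0,0.0564,0,0,0],[-0.0496,0,0.0591,0,0,0],[-0.06,0,0.06,0,0,0],[-0.0704,0,0.0591,0,0,0],[-0.0805,0,0.0564,0,0,0],[-0.09,0,0.052,0,0,0]]]' >/dev/null; python3 p.py
python3 -m handwheel '[[[-0.0086,0,-0.006,0,0,0],[-0.016,0,-0.0134,0,0,0],[-0.022,0,-0.022,0,0,0],[-0.0264,0,-0.0314,0,0,0],[-0.0291,0,-0.0415,0,0,0],[-0.03,0,-0.052,0,0,0],[-0.0291,0,-0.0624,0,0,0],[-0.0264,0,-0.0725,0,0,0],[-0.022,0,-0.082,0,0,0],[-0.016,0,-0.0905,0,0,0],[-0.0086,0,-0.0979,0,0,0],[0,0,-0.1039,0,0,0]]]'>/dev/null; python3 p.py
python3 -m handwheel '[[[0.0095,0,-0.0044,0,0,0],[0.0196,0,-0.0071,0,0,0],[0.03,0,-0.008,0,0,0],[0.0404,0,-0.0071,0,0,0],[0.0505,0,-0.0044,0,0,0],[0.06,0,0,0,0,0],[0.0686,0,0.006,0,0,0],[0.076,0,0.0134,0,0,0],[0.082,0,0.022,0,0,0],[0.0864,0,0.0314,0,0,0],[0.0891,0,0.0415,0,0,0],[0.09,0,0.052,0,0,0]]]'>/dev/null; python3 p.py
python3 - <<'E'
from h import *
print(st()['q'].round(2))
b=snap('top','t6')
print([(np.round(d['bbox'],1).tolist(),round(d['confidence'],2)) for d in boxes_of('print_centre','top')[:2]])
t0=cv2.imread('pics/full_top1.png')
f=lambda im:cv2.resize(im[182:252,190:290],None,fx=7,fy=4*7//4,interpolation=cv2.INTER_CUBIC)
s=snap('scene','s6')
g=cv2.resize(s[190:270,270:450],None,fx=4,fy=4,interpolation=cv2.INTER_CUBIC)[:,:700]
cv2.imwrite('pics/v6.png',cv2.resize(np.vstack([f(b),g]),None,fx=.72,fy=.72))
E
```

```text
[ 0.5288 -0.093   0.1197] [4.1 0.2 2.4] [ 0.06 -1.06  0.04] 29.7
[ 0.5777 -0.1852  0.1192] [-3.3 -0.8  8.7] [0.13 0.71 0.01] 29.6
[ 0.6353 -0.095   0.1203] [ 5.4 -0.9  4.1] [-0.26 -1.01 -0.02] 29.6
[ 0.32  0.86 -0.47  1.59  0.49  0.81  1.74]
[([217.5, 202.4, 260.5, 244.9], 0.97), ([318.5, 274.7, 335.1, 294.5], 0.47)]
```

View pics/v6.png

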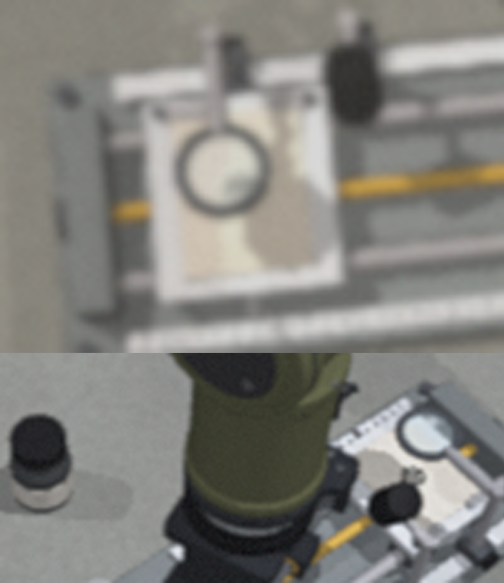

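```bash
python3 - <<'E'
from h import *
np.set_printoptions(precision=4,suppress=True)
ang=np.radians(97.7);u=np.array([np.cos(ang),np.sin(ang)])
t=cv2.imread('pics/full_t6.png',0).astype(float);s=cv2.imread('pics/full_s6.png',0).astype(float);t1=cv2.imread('pics/full_top1.png',0).astype(float)
def cen(im,x,y,rd):
    Y,X=np.mgrid[y-rd:y+rd+1,x-rd:x+rd+1];w=im[y-rd:y+rd+1,x-rd:x+rd+1];w=np.clip(np.median(w)-8-w,0,None);return (w*X).sum()/w.sum(),(w*Y).sum()/w.sum()
print(t[210:228,226:248].astype(int));print(s[222:242,402:424].astype(int))
for n,im,p0,l in(('top',t,(237,219),(233.9,215.2)),('scene',s,(413,232),(417.9,217.5)),('top',t1,(251,218),(233.9,215.2))):
    c=cen(im,*p0,5);M=ray(n,*c,.055);L=ray(n,*l,.108);d=(L-M)[:2];print(n,c,M,L,'along',d@u,'cross',d[0]*u[1]-d[1]*u[0])
E
```

```text
[[145 118 118 139 162 178 186 191 193 195 195 188 167 137 120 134 162 175
  171 162 167 181]
 [127 116 139 167 187 196 200 202 202 205 207 204 192 168 134 121 136 155
  159 162 169 187]
 [117 130 163 188 197 203 201 204 203 208 210 211 205 190 157 126 122 142
  156 160 167 183]
 [116 147 179 196 201 203 201 202 204 207 210 210 210 201 175 138 121 133
  151 159 163 176]
 [122 159 189 200 203 203 202 204 204 208 211 211 211 205 183 147 120 128
  148 157 160 170]
 [124 164 191 201 202 203 203 205 207 208 208 205 205 200 182 148 118 124
  144 155 160 170]
 [127 165 193 200 201 203 203 205 204 201 197 191 190 187 171 143 118 125
  145 156 160 168]
 [123 158 188 201 203 204 205 205 197 186 179 175 170 163 150 127 115 130
  149 157 160 162]
 [119 145 178 197 202 203 206 202 191 175 166 161 156 145 129 112 109 132
  151 156 158 159]
 [120 128 164 188 199 203 203 198 188 171 167 161 153 136 118 104 110 134
  152 157 157 159]
 [131 118 140 171 189 198 201 199 188 178 173 164 146 124 107 102 119 141
  155 159 159 157]
 [150 121 119 138 163 178 188 190 184 176 164 149 125 105 100 112 133 150
  1
[... 2244 characters left out ...]
212]
 [ 25  22  31  45  49  50  47  49  46  46  42  42  37  55 127 198 223 222
  222 223 221 216]
 [ 23  27  32  44  49  49  46  49  44  46  40  43  38  45 112 193 222 221
  220 222 222 221]]
top (np.float64(238.74831964152352), np.float64(220.76923076923077)) [0.5421 0.1371 0.055 ] [0.5458 0.1429 0.108 ] along 0.005249011975007659 cross 0.004465348995318224
scene (np.float64(410.96695943120034), np.float64(234.96152237557507)) [0.5511 0.1326 0.055 ] [0.5456 0.1438 0.108 ] along 0.01178682022963188 cross -0.003913009640740197
top (np.float64(249.95488721804512), np.float64(218.92373791621912)) [0.5481 0.1067 0.055 ] [0.5458 0.1429 0.108 ] along 0.03614488570765576 cross 0.0025424221304295672
```

```bash
python3 - <<'E'
from h import *
from scipy.ndimage import map_coordinates as mc
from scipy.optimize import minimize
np.set_printoptions(precision=4,suppress=True,linewidth=150)
ang=np.radians(97.8);u=np.array([np.cos(ang),np.sin(ang)])
im={k:cv2.imread(f'pics/full_{k}.png',0).astype(float) for k in('t6','s6','top1','sc1','t5')}
th=np.linspace(0,2*np.pi,73)[:-1]
def ring(n,k,x0):   # darkest projected circle at z=.108
    def f(p):
        q=np.array([pix(n,[p[0]+p[2]*np.cos(a),p[1]+p[2]*np.sin(a),.108]) for a in th]);v=mc(im[k],[q[:,1],q[:,0]],order=1);return np.median(v)+v.mean()
    best=min((minimize(f,[x0[0]+dx,x0[1]+dy,.0225],method='Nelder-Mead',options=dict(initial_simplex=np.array([[x0[0]+dx,x0[1]+dy,.0225],[x0[0]+dx+.002,x0[1]+dy,.0225],[x0[0]+dx,x0[1]+dy+.002,.0225],[x0[0]+dx,x0[1]+dy,.0235]]))) for dx in(-.003,0,.003) for dy in(-.003,0,.003)),key=lambda r:r.fun)
    print('lens',n,k,best.x,best.fun);return best.x[:2]
L={}
for n,k in(('top','t6'),('top','t5'),('top','top1'),('scene','s6'),('scene','sc1')): L[k]=ring(n,k,(.5458,.1432))
print(im['top1'][210:228,240:262].astype(int));print(im['t5'][210:230,232:256].astype(int))
print('mark centred should be at top px',pix('top',[*L['t6'],.055]),'scene px',pix('scene',[*L['s6'],.055]))
E
```

```text
Traceback (most recent call last):
  File "h.py", line 13, in pix
    c=get_calibration(n);T=np.array(c['T']);q=T[:3,:3].T@(np.array(p)-T[:3,3])
ValueError: time passes only in moves, steps and waits
```

```bash
sed -i 's/^from scipy.spatial.*/&\nimport functools; get_calibration=functools.lru_cache(None)(get_calibration)/' h.py; python3 - <<'E'
from h import *
from scipy.ndimage import map_coordinates as mc
np.set_printoptions(precision=4,suppress=True,linewidth=150)
im={k:cv2.imread(f'pics/full_{k}.png',0).astype(float) for k in('t6','s6','top1','sc1','t5')}
th=np.linspace(0,2*np.pi,49)[:-1]
L={}
for n,k in(('top','t6'),('top','t5'),('top','top1'),('scene','s6'),('scene','sc1')):
    R0=[]
    for x in np.arange(.536,.556,.001):
        for y in np.arange(.134,.153,.001):
            for rr in(.021,.0225,.024):
                q=np.array([pix(n,[x+rr*np.cos(a),y+rr*np.sin(a),.108]) for a in th]);v=mc(im[k],[q[:,1],q[:,0]],order=1);R0.append((np.median(v)+v.mean(),x,y,rr))
    R0=np.array(sorted(R0)[:6]);print(k,R0[0],R0[:,1:].mean(0));L[k]=R0[:,1:3].mean(0)
print(im['top1'][210:228,240:262].astype(int));print(im['t5'][210:230,232:256].astype(int))
print('mark centred should be at top px',pix('top',[*L['t6'],.055]),'scene px',pix('scene',[*L['s6'],.055]))
E
```

```text
t6 [242.5815   0.545    0.143    0.0225] [0.5453 0.143  0.0223]
t5 [228.2351   0.545    0.143    0.0225] [0.5453 0.1433 0.0225]
top1 [204.8886   0.545    0.144    0.0225] [0.5448 0.1432 0.0225]
s6 [167.2943   0.546    0.146    0.024 ] [0.5462 0.1462 0.0237]
sc1 [153.286   0.546   0.146   0.024] [0.5465 0.146  0.024 ]
[[111 123 146 158 153 146 150 164 180 188 189 189 189 189 190 191 190 191 191 190 190 187]
 [123 110 123 140 143 144 151 168 183 190 190 190 189 191 191 192 192 192 191 191 190 188]
 [142 115 109 125 138 143 151 166 180 188 191 189 189 191 190 191 192 191 191 191 189 188]
 [157 124 108 119 134 145 148 159 175 185 189 188 188 189 190 191 190 190 190 189 191 190]
 [166 131 107 115 131 141 145 151 163 173 177 175 178 183 189 190 191 191 190 191 191 191]
 [168 135 108 111 130 139 142 143 143 148 146 148 155 167 181 189 189 190 191 191 190 190]
 [169 135 107 115 131 139 139 131 120 118 123 128 136 149 168 183 189 190 190 191 191 192]
 [165 131 108 119 135 140 137 123 105 102 106 117 121 132 156 178 189 190 191 190 190 190]
 [152 118 103 121 137 141 134 118 100  93  94  99 106
[... 2309 characters left out ...]
 159 158 159 159 157 160 161 166]
 [168 164 165 172 179 178 170 161 158 158 158 158 159 159 161 156 158 159 159 158 159 160 161 167]
 [196 198 198 200 202 198 183 166 158 158 159 157 160 159 158 160 160 159 160 158 158 159 161 169]
 [204 206 208 209 206 202 186 168 161 157 157 159 158 157 158 159 159 160 158 160 160 159 160 169]
 [205 209 208 209 208 203 186 169 160 159 157 158 158 159 158 159 160 159 160 159 158 160 162 170]
 [204 208 209 209 209 202 186 168 160 157 158 157 158 157 158 159 157 157 158 158 158 160 162 175]]
mark centred should be at top px (np.float64(236.63736911848972), np.float64(219.55220043174035)) scene px (np.float64(414.4634973225003), np.float64(231.10364850249056))
```

Lens fit and mark position give 37.8 mm in total. 36 mm is done, less socket play, so about 2 mm (60°) remains.

```bash
python3 -m handwheel '[[[-0.0009,0,0.0104,0,0,0],[-0.0036,0,0.0205,0,0,0],[-0.008,0,0.03,0,0,0],[-0.014,0,0.0386,0,0,0],[-0.0214,0,0.046,0,0,0],[-0.03,0,0.052,0,0,0],[-0.03,0,0.052,0,0,0],[-0.03,0,0.052,0,0,0]]]' ; python3 p.py; python3 - <<'E'
from h import *
np.set_printoptions(precision=4,suppress=True,linewidth=150)
b=snap('top','t7');s=snap('scene','s7')
f=lambda im,x,y:cv2.resize(im[y:y+36,x:x+40],None,fx=10,fy=10,interpolation=cv2.INTER_CUBIC)
A,B=f(b,216,198),f(s,398,205)
for I,n,o,L in((A,'top',(216,198),(.5452,.1431)),(B,'scene',(398,205),(.5463,.1461))):
    for z,rad,c in((.055,.010,(0,0,255)),(.108,.0225,(0,255,0))):
        q=np.array([(np.array(pix(n,[L[0]+rad*np.cos(a),L[1]+rad*np.sin(a),z]))+.5-o)*10 for a in np.linspace(0,6.28,40)]).astype(int);cv2.polylines(I,[q],True,c,1)
cv2.imwrite('pics/v7.png',np.hstack([A,B]))
E
```

```text
clock: 26.68
tool_pos: [0.5799, -0.063, 0.1198]
eef_rot: [0.684, 0.18, -0.182, -0.683]
contact_force: [0.5, 2.6, 8.3]
opening: 0.254
[ 0.5799 -0.063   0.1198] [0.5 2.6 8.3] [ 0.54  0.09 -0.03] 29.7
```

View pics/v7.png

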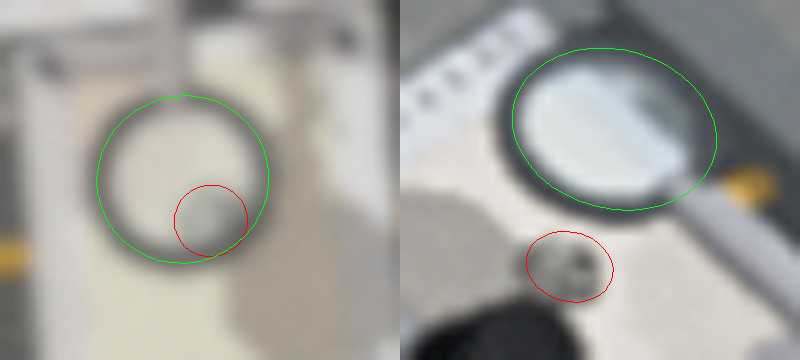

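```bash
python3 - <<'E'
from h import *
np.set_printoptions(linewidth=170)
s=cv2.imread('pics/full_s7.png',0).astype(int);t=cv2.imread('pics/full_t7.png',0).astype(int)
print(s[225:240,404:424]);print(t[213:226,228:246])
print(pix('scene',[.5463,.1461,.055]),pix('scene',[.5463-.00136,.1461+.0099,.055]),pix('top',[.5452,.1431,.055]))
E
```

```text
[[171 183 207 222 225 226 219 190 151 114  83  73  76  90  96 102 105 105  93  81]
 [163 165 177 206 221 224 225 223 214 189 152 123 104  88  78  74  76  82  93 111]
 [164 164 165 176 203 222 227 228 226 220 213 209 191 164 140 130 132 140 154 187]
 [166 165 163 163 178 207 220 219 203 198 213 217 217 218 216 214 214 213 207 211]
 [164 163 163 163 164 170 165 157 156 167 179 169 176 207 226 227 224 219 212 210]
 [162 161 161 164 164 146 121 116 140 151 155 131 120 165 213 221 218 211 208 206]
 [166 163 162 165 160 131 107 116 138 147 135 115  95 136 200 220 214 208 206 204]
 [165 162 164 166 164 138 112 122 130 131 126 137 130 143 200 222 216 208 206 207]
 [165 164 167 169 163 149 122 121 131 125 113 124 124 139 197 222 217 209 207 207]
 [168 163 160 154 134 110  90  94 112 112 107 113 113 145 203 222 215 208 207 204]
 [157 135 109  95  75  59  52  57  72  85 118 149 163 194 219 224 217 210 207 207]
 [ 99  75  52  47  44  42  42  40  41  64 122 182 213 223 224 222 218 211 207 206]
 [ 41  35  40  46  47  44  44  41  40  40  83 149 208 226 224 220 215 209 207 206]
 [ 19  30  46  47  45
[... 613 characters left out ...]
 202 192 178 175 174 163 146 133 119 107 112 134 152 156]
 [141 175 196 205 203 190 174 171 172 160 136 117 104 105 119 140 153 158]
 [121 143 167 185 189 181 170 163 159 143 122 104 101 112 133 150 157 159]
 [121 117 131 146 154 154 146 139 130 118 107 102 114 132 146 155 158 158]
 [152 133 118 117 119 120 118 114 111 111 112 118 132 146 154 157 157 159]
 [186 170 153 138 129 123 124 128 136 140 142 144 149 153 156 159 159 159]
 [206 198 189 181 172 164 166 172 177 178 169 159 156 157 157 158 159 159]]
(np.float64(414.4745588581053), np.float64(231.15615477845634)) (np.float64(417.5780467387373), np.float64(229.04496210471797)) (np.float64(236.59835427131804), np.float64(219.5987889249777))
```

```bash
python3 - <<'E'
from h import *
from scipy.ndimage import map_coordinates as mc
np.set_printoptions(precision=4,suppress=True,linewidth=150)
th=np.linspace(0,2*np.pi,73)[:-1]
ang=np.radians(97.8);u=np.array([np.cos(ang),np.sin(ang)])
Ms=ray('scene',413.15,232.25,.055);M1=ray('top',250.4,218.4,.055);M7=ray('top',236.6,219.3,.055)
print(Ms,M1,M7,'travel',(M7-M1)[:2]@u)
for n,k in(('scene','s7'),('scene','sc1'),('top','t7'),('top','top1')):
    im=cv2.GaussianBlur(cv2.imread(f'pics/full_{k}.png',0).astype(float),(0,0),.6)
    for rr in(.0225,.0235,.0245):
        best=[]
        for x in np.arange(.538,.554,.001):
            for y in np.arange(.137,.152,.0005):
                q=np.array([pix(n,[x+rr*np.cos(a),y+rr*np.sin(a),.108]) for a in th]);c=q.mean(0)
                ok=(q[:,0]<c[0]+3) if n=='scene' else np.ones(72,bool)
                v=mc(im,[q[ok,1],q[ok,0]],order=1);best.append((np.minimum(v,160).mean(),x,y))
        b=np.array(sorted(best)[:5]);L=b[:,1:].mean(0);M=(Ms if n=='scene' else (M7 if k=='t7' else M1))[:2]
        print(k,rr,b[0,0].round(1),L,pix(n,[*L,.108]),'remaining',(L-M)@u)
E
```

```text
[0.5473 0.1416 0.055 ] [0.5496 0.1056 0.055 ] [0.546  0.1431 0.055 ] travel 0.037715574982472445
s7 0.0225 98.6 [0.5464 0.1449] (np.float64(418.5227395482816), np.float64(217.55134426261142)) remaining 0.0034243458932553222
s7 0.0235 97.4 [0.5466 0.1459] (np.float64(418.9415538894814), np.float64(217.43891541074942)) remaining 0.004387950619239866
s7 0.0245 97.8 [0.5468 0.1472] (np.float64(419.46946000075127), np.float64(217.27393060474537)) remaining 0.005648779697365923
sc1 0.0225 82.2 [0.5464 0.1444] (np.float64(418.3404251771467), np.float64(217.63909391626586)) remaining 0.002928971973019585
sc1 0.0235 81.5 [0.5468 0.1457] (np.float64(418.9230221003437), np.float64(217.53701341142738)) remaining 0.004162657936658741
sc1 0.0245 81.6 [0.5474 0.1469] (np.float64(419.5233980674029), np.float64(217.51551884816425)) remaining 0.005270126001763907
t7 0.0225 129.3 [0.5454 0.1431] (np.float64(233.80568965186), np.float64(215.35363040088518)) remaining 4.976543128724472e-05
t7 0.0235 133.6 [0.5454 0.1426] (np.float64(233.99660507177344), np.float64(215.3590536262147)) remaining -0.0004456084889484775
t7 0.0245 139.3 [0.5474 0.1416] (np.float64(234.41676103294753), np.float64(214.62614384425774)) remaining -0.0017077874742885309
top1 0.0225 107.5 [0.5446 0.1436] (np.float64(233.59934975188582), np.float64(215.64582789334176)) remaining 0.038369286791942854
top1 0.0235 108.5 [0.5448 0.1442] (np.float64(233.37407882568286), np.float64(215.5649109387398)) remaining 0.03893659238173888
top1 0.0245 111.5 [0.5448 0.1452] (np.float64(232.99218907677522), np.float64(215.5540673724353)) remaining 0.039927340222210325
```

The two cameras disagree: top says about 0–0.6 mm short, scene about 3 mm short. The direction agrees, so I'll wind a further 1.3 mm (40°), then release and rise.

```bash
python3 -m handwheel '[[[-0.0095,0,0.0044,0,0,0],[-0.0196,0,0.0071,0,0,0],[-0.03,0,0.008,0,0,0],[-0.0404,0,0.0071,0,0,0],[-0.0404,0,0.0071,0,0,0],[-0.0404,-0.0005,0.0071,0,0,0]]]' ; python3 p.py; python3 -m handwheel '[[[0,0,0,0,0,0],[0,0,0,0,0,0],[0,0,0,0,0,0],[0,0,0,0,0,0],[0,-0.02,0,0,0,0],[0,-0.05,0,0,0,0],[0,-0.09,0,0,0,0],[0,-0.13,0,0,0,0],[0,-0.15,0,0,0,0],[0,-0.15,0,0,0,0]]]' 0.2; python3 p.py; python3 - <<'E'
from h import *
go(.45,-.30,.27)
E
```

```text
clock: 27.28
tool_pos: [0.5408, -0.0787, 0.1198]
eef_rot: [0.684, 0.179, -0.182, -0.683]
contact_force: [0.6, -1.7, 3.7]
opening: 0.255
[ 0.5408 -0.0787  0.1198] [ 0.6 -1.7  3.7] [-0.23 -0.16  0.04] 29.6
clock: 28.12
tool_pos: [0.5447, -0.0755, 0.2746]
eef_rot: [0.684, 0.184, -0.178, -0.683]
contact_force: [1.1, 0.3, -0.6]
opening: 0.598
[ 0.5447 -0.0755  0.2746] [ 1.1  0.3 -0.6] [ 0.05 -0.01  0.  ] 29.7
row [-0.1935, 0.0039, -0.1481] [0.0014, -0.0, 0.0023] yaw 29.7 deg [ 0.3 -0.   0.4]
```

```bash
python3 -m handwheel '[[[-0.19,0,-0.148,0,0,0],[-0.19,0,-0.148,0,0,0],[-0.19,0,-0.148,0,0,0],[-0.19,0,-0.148,0,0,0],[-0.19,0,-0.148,0,0,0],[-0.19,0,-0.148,0,0,0],[-0.19,0,-0.148,0,0,0],[-0.19,0,-0.148,0,0,0]]]' >/dev/null; python3 p.py; python3 - <<'E'
from h import *
np.set_printoptions(precision=4,suppress=True,linewidth=150)
b=snap('top','t8');s=snap('scene','s8')
print(s[225:238,404:424,0].astype(int));print(b[213:225,228:246,0].astype(int))
f=lambda im,x,y,w,h,k:cv2.resize(im[y:y+h,x:x+w],(w*k,h*k),interpolation=cv2.INTER_CUBIC)
A,B=f(b,216,198,40,30,10),f(s,398,210,40,30,10)
for I,n,o,L in((A,'top',(216,198),(.5452,.1432)),(B,'scene',(398,210),(.5464,.1447))):
    q=np.array([(np.array(pix(n,[L[0]+.01*np.cos(a),L[1]+.01*np.sin(a),.055]))+.5-o)*10 for a in np.linspace(0,6.28,40)]).astype(int);cv2.polylines(I,[q],True,(0,0,255),1)
C=np.hstack([f(s,270,235,100,75,4),f(b,190,170,160,120,3)[:300,:400]])
cv2.imwrite('pics/v8.png',np.vstack([np.hstack([A,B]),C]))
E
```

```text
[ 0.4482 -0.3006  0.2684] [0.4 0.1 0.5] [ 0.11 -0.01  0.03] 29.4
[[150 157 176 193 198 198 190 165 131 101  77  74  78  88  97  99 102 100  93  84]
 [150 141 152 174 191 198 198 195 182 164 134 112  94  84  79  76  78  82  87 103]
 [144 139 137 151 174 193 200 199 192 187 185 179 162 142 124 116 120 125 139 166]
 [139 136 134 135 151 175 193 190 173 164 175 174 174 185 186 185 184 186 187 197]
 [136 133 134 136 137 150 155 159 163 153 136 123 134 173 195 201 201 200 199 198]
 [136 135 135 133 136 133 128 136 159 168 143 116 130 157 179 189 195 197 197 194]
 [138 137 135 136 134 124 114 120 132 148 135 126 151 158 157 178 197 197 195 194]
 [138 137 136 139 139 130 111 106 117 126 121 121 130 131 148 182 198 197 196 197]
 [138 138 139 141 137 130 108  99 109 116 111 123 111 112 149 186 197 197 195 195]
 [141 136 132 130 111  97  91  88  98 112 119 126 111 130 172 192 198 196 195 194]
 [129 114  91  82  67  56  62  60  70  98 121 137 141 165 192 198 197 196 194 197]
 [ 82  63  49  46  45  45  42  45  46  69 110 158 182 193 198 196 193 194 196 195]
 [ 38  31  37  46  48  47  45  47  41  
[... 245 characters left out ...]
171 140 109 109 121 129]
 [185 191 192 193 194 191 183 180 180 181 184 184 170 141 111 112 123 130]
 [180 191 192 193 189 181 170 166 166 171 175 177 161 132 109 113 125 130]
 [171 187 192 194 185 170 155 149 154 162 166 160 141 116 101 114 126 129]
 [157 181 189 191 183 166 150 144 149 151 150 136 116  98  97 111 126 129]
 [135 164 180 183 179 165 151 144 143 144 135 116  98  93 101 115 129 128]
 [115 133 155 167 168 157 141 135 134 128 115 102  93  97 112 124 128 131]
 [113 111 122 137 140 133 123 119 116 106 100  92  96 110 121 126 130 131]
 [134 119 111 109 111 108 105 101 102  99  98 102 110 123 127 130 130 130]
 [160 147 132 123 117 110 109 114 119 121 120 121 124 127 130 130 132 131]]
```

View pics/v8.png

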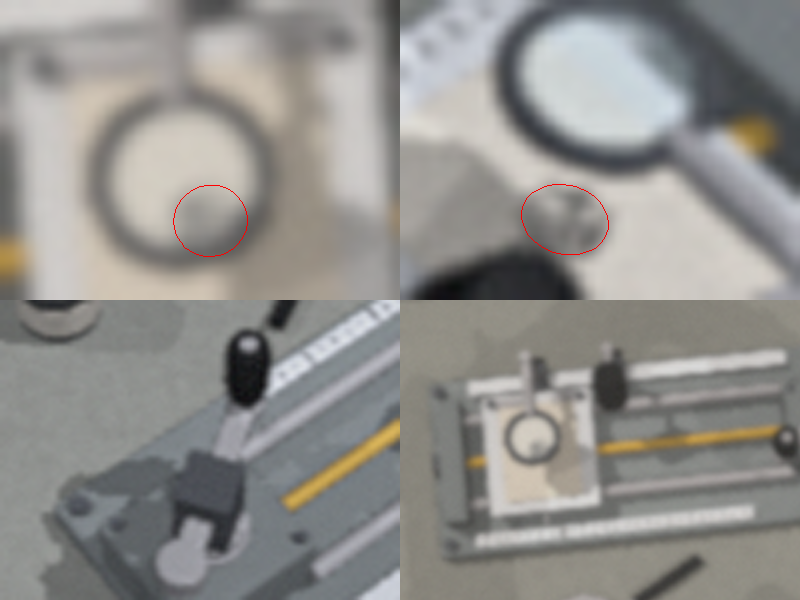

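The hub sits flat on the collar, and the mark lies on the target circle in both views: slightly past it from the top, slightly short in scene, about 1 mm each. Nothing else has moved and the arm is clear, so I'm handing in.

```bash
python3 -c "
from h import *
print(st()['clock']);print(job.finish_job())"
```

```text
28.8833
the job is handed in; nothing more can be done
None
```

The crank is on the shaft, the finger mark sits under the lens to within about 1–2 mm, and I handed the job in at about 28.9 s of the 72 s.

- **Fitting the crank:** I gripped the steel crank by its hub and searched for the shaft by light touch. The highest force reading was about 14 N at the wrist. At about 30° yaw it dropped freely, and it came to rest with its underside about 74.5 mm above the table, which matches the collar at 74 mm.
- **Winding:** I led the handle counterclockwise for 3 turns plus 100°, about 39 mm of carriage travel. Force readings stayed under about 10 N, and the handle height stayed level throughout.
- **Last checks:** The final pictures show the hub flat on the collar and the arm clear. Nothing else in the cropped views looked moved. I did not measure the jars and the other table items again one by one.
- **Disagreement between cameras:** Before the last 40° of turn, the top camera put the mark 0–0.6 mm short of the lens centre and the scene camera about 3 mm short. I split the difference. The scene camera now shows it about 1 mm short. The top camera shows it about 1 mm past, possibly up to 2 mm, because the lens rim blurs that edge.

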